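# Push the bread board out over the pass shelf's far edge

### The arm

A 6-joint arm with a two-finger parallel gripper is mounted at the origin on the work surface. World frame = base frame: x ahead of the robot, y to its left, z up, the work surface at z = 0. Lengths are in m, angles in rad, forces in N, time in s.
With the tool pointing down it reaches from about 0.3 to 0.775 m from the base axis. Payload 14.6 kg.
Tool frame: the origin (TCP) lies midway between the tips of the shut fingers; the grasp point (between the pads) lies 19 mm behind it; z points along the fingers, y is the direction in which the jaws open and shut (so a half turn about z gives the same grasp; the last joint's range is limited). The gripper opens to 85 mm and grips with 20 to 120 N. Pads are 22 mm wide; open, the fingers measure 114 mm over their backs; the gripper's body (76 mm by 85 mm) begins 54 mm behind the grasp point. The pads swing forward as they close: fully open they stand 13 mm farther back than shut.
Start: joints at [-1.272, 0.3, 1.521, -0, 1.321, -0.067], TCP at [0.197, -0.514, 0.2] pointing down, gripper open.
Joint ranges: [-3.03, 3.03], [-0.79, 2.21], [0.23, 2.52], [-1.04, 4.18], [0, 3.07], [-2.55, 2.55]. Speed limits (rad/s): [2.22, 2.22, 2.57, 3.14, 3.14, 3.14].

### API

Orientations are given as a 3x3 rotation matrix whose columns are the frame's x, y, z axes.
In Python, from cell import arm gives the robot as it stands. The module is installed in compiled form; this text tells all that it offers.
- The arm moves only by the tool jog_arm, never from a script. Its argument "plan" is one flat list of numbers, 7 for each row, row after row: the shift along the world's x, y, z each as a share of 0.3 m, from -1 to 1, then the turn, a rotation vector about the world's x, y, z each as a share of 1.5 rad, from -1 to 1, then the gripper's target within -1 to 1 (shut at 1, half-way at 0, fully open at -1). In form: [dx, dy, dz, ax, ay, az, hand, dx, dy, dz, ax, ay, az, hand, ...]. A call has 1 to 12 rows; each row shifts and turns the commanded pose from where the row before left it; what a row does not reach is not made up. A row lasts 1/12 s, in which the tool goes at most 41.7 mm and 7.16 degrees, less where a joint would pass 70% of its speed; a pose out of reach is approached as far as the arm can. A call with a number of a shift or a turn outside -1 to 1 is refused whole. A call with a gripper value outside its range is refused whole. The fingers move at their own pace and stop on an object; the grip force is fixed at half the most. Time passes only in rows, so rows that do not move let the fingers close. It gives the time, the measured TCP pose, the force and the opening at its end, in the units of the state.
- arm.get_state(): the state, without advancing time (a new reading comes with each control period).
- arm.read_camera(name): name is "side" or "top"; returns a dict with "pixels" (400x640x3 uint8, blue, green, red), "depth" (400x640 float32, m along the optical axis (not along the pixel's ray), 0 where there is no reading), "intrinsics" (3x3 intrinsics, pixels), "origin" and "orientation" of the camera in the world. Camera axes: x right, y down, z forward; pixel columns grow to the right and rows downward; lengths in m; the calibration is good to about 2 mm. A picture is of the moment at which its call begins.
- arm.hand_in(): hands the job in, once; it reports no verdict.
The state is a dict: "clock": time; "qpos": joint angles; "qd": joint speeds; "joint_efforts": joint torques, N m; "ee_pos": TCP position; "ee_rot": TCP orientation; "contact_force": force on the tool from outside, world axes, zero at the start; "torque": the same for the moment, N m; "opening": finger opening in m.
Only numpy, scipy, OpenCV 4.12 (cv2) and the standard library are available. Lean on these libraries where they do the work, as an engineer would, in place of code of your own. Each camera call takes 0.05 s, during which the arm holds its last target.

### The job

The thin plywood board with three rolls on it lies flat on the raised steel pass shelf: with the fingertips, push it across the shelf, away from the robot, until it sticks out 5 cm past the shelf's far edge (a centimetre more or less is fine), by the same amount at both of its far corners, so that the shop staff on the other side can get a hand under it. Only slide the board: do not lift or tip it, and do not touch the rolls, which must stay on it. Leave the flour dredger, the jar and the pastry ring on the shelf where they are.

Things in the scene. Friction and masses are not known exactly. Their poses are not given: they have to be found in the camera images.
- pass_shelf: low stainless-steel riser shelf on the bench; it does not move. Flat rimless top 340 mm deep (its x) by 640 mm wide (its y), 20 mm thick, upper face 120 mm above the bench, on four corner legs. Origin on the bench under the middle of the top; its x axis points across the shelf, away from the robot, to the far long edge; z up.
- pass_edge (a point): middle of the far long edge of the pass shelf, level with its upper face (170 mm from the shelf's origin along its x, 120 mm up); axes as the shelf's, so x points straight out over the edge and y runs along the edge.
- bread_board: loose plywood board, 180 mm deep (its x) by 240 mm wide (its y), 8 mm thick, 0.2 to 0.3 kg, wholly on the shelf at the start and up to 15 degrees out of square with it. Origin at the centre of its underside; x points to its far long edge, away from the robot. Pushing it takes 1 to 4 N. The rolls stand in a row, 20 mm beyond its middle; its near 65 mm is clear.
- board_far_left (a point): far left corner of the bread board as seen from the robot (board x +90 mm, y +120 mm), at mid thickness, 4 mm above its underside.
- board_far_right (a point): far right corner of the bread board as seen from the robot (board x +90 mm, y -120 mm), at mid thickness, 4 mm above its underside.
- roll_left: baked round bread roll with a pale slash, 68 mm across and 41 mm high, about 60 g, standing loose on the board at its left (board y +76 mm). Origin at the centre of its flat base.
- roll_middle: the same kind of roll in the middle of the board. Origin at the centre of its base.
- roll_right: the same kind of roll at the right (board y -76 mm). Origin at the centre of its base.
- dredger: aluminium flour dredger (shaker), 68 mm across, 102 mm high, upright on the shelf near its left or right end. Origin at the centre of its base. To be left alone.
- jam_jar: amber glass jar with a white lid, 64 mm across, 90 mm high, upright on the shelf near its left or right end. Origin at the centre of its base. To be left alone.
- pastry_ring: open steel pastry ring (cutter), 72 mm across, 45 mm high, standing on the shelf near its left or right end. Origin at the centre of its lower rim. To be left alone.

How it is judged:
At the end, for the whole second after the job is handed in: Both far corners of the board are 38 to 62 mm beyond the shelf's far edge; the board lies flat and still on the shelf, between its two ends; all three rolls stand upright on the board; the dredger, jar and pastry ring are within 15 mm of where they stood (x of board_far_left in the frame of pass_edge between 0.038 and 0.062 m and x of board_far_right in the frame of pass_edge between 0.038 and 0.062 m and z of bread_board in the frame of pass_edge between -0.003 and 0.004 m and y of bread_board in the frame of pass_edge between -0.19 and 0.19 m and linear speed of bread_board below 0.01 m/s and angle between bread_board's own z axis and vertical below 0.04 rad and z of roll_left in the frame of bread_board between 0.004 and 0.012 m and x of roll_left in the frame of bread_board between -0.08 and 0.08 m and y of roll_left in the frame of bread_board between -0.11 and 0.11 m and angle between each of roll_left, roll_middle, roll_right's own z axis and vertical below 0.2 rad and linear speed of each of roll_left, roll_middle, roll_right below 0.02 m/s and z of roll_middle in the frame of bread_board between 0.004 and 0.012 m and x of roll_middle in the frame of bread_board between -0.08 and 0.08 m and y of roll_middle in the frame of bread_board between -0.11 and 0.11 m and z of roll_right in the frame of bread_board between 0.004 and 0.012 m and x of roll_right in the frame of bread_board between -0.08 and 0.08 m and y of roll_right in the frame of bread_board between -0.11 and 0.11 m and distance of each of dredger, jam_jar, pastry_ring from where it was at the start of the episode below 0.015 m); the robot touches nothing.
It fails at once if the board is lifted off the shelf or tipped (z of bread_board in the frame of pass_edge above 0.008 m or z of bread_board in the frame of pass_edge below -0.02 m or angle between bread_board's own z axis and vertical above 0.09 rad).
It fails at once if the robot touches a roll (contact force between any of the fingers, the arm and roll_left above 0.3 N or contact force between any of the fingers, the arm and roll_middle above 0.3 N or contact force between any of the fingers, the arm and roll_right above 0.3 N).
It fails at once if the dredger, the jar or the pastry ring is shifted or tipped (distance of any of dredger, jam_jar, pastry_ring from where it was at the start of the episode above 0.015 m or angle between any of dredger, jam_jar, pastry_ring's own z axis and vertical above 0.2 rad).
It also fails if it takes over 45 s, if anything falls off the work surface, if the arm or the gripper's body presses on something with over 40 N, if the wrist force passes 120 N, or if a joint passes its speed limit or range.

## Working session

There is one attempt and no reset: what is moved stays moved. The work goes in short steps, Python scripts to look and compute and a tool call to move; the robot and the scene stay as the last step left them, time stands still between calls to the robot, and variables do not carry over. Pictures are saved under pics/ and viewed, and the job is handed in when it is done.

Besides the shell and the picture viewer there is one more tool, called after ">>>" by a JSON object that holds its "name" and its "arguments". jog_arm: Moves the arm, as the interface text tells. Its arguments: {"type":"object","properties":{"plan":{"type":"array","items":{"type":"number"}}},"required":["plan"]}

```bash
mkdir -p pics; python3 - <<'E'
from cell import arm
import cv2,numpy as np
s=arm.get_state();print(s)
for n in("side","top"):
    c=arm.read_camera(n);cv2.imwrite(f"pics/{n}0.png",c["pixels"]);np.savez(f"{n}0.npz",**c)
    print(n,c["intrinsics"],c["origin"],c["orientation"])
E
```

```text
{'clock': 0.0, 'qpos': array([-1.27159615e+00,  3.00435862e-01,  1.52159935e+00,  1.19539887e-05,
        1.32069888e+00, -6.66090183e-02]), 'qd': array([-1.51869083e-03, -4.60049444e-04, -1.66129773e-03, -1.60071660e-03,
        1.10035272e-03,  5.48260956e-05]), 'joint_efforts': array([ 1.36531718e-03, -5.43496227e+01, -3.61795413e+01,  2.51082304e-05,
        3.97217693e-03, -3.51973051e-05]), 'ee_pos': array([ 0.19665181, -0.51334618,  0.19923294]), 'ee_rot': array([[ 9.33835690e-01,  3.57702108e-01, -3.25379926e-04],
       [ 3.57702245e-01, -9.33835053e-01,  1.09414633e-03],
       [ 8.75272689e-05, -1.13814203e-03, -9.99999348e-01]]), 'contact_force': array([-1.29798164, -0.22617686,  0.40400942]), 'torque': array([ 0.00124328, -0.05476452,  0.08576535]), 'opening': 0.08554230655375337}
side [[418.93702016   0.         324.71875317]
 [  0.         418.93702016 200.22172519]
 [  0.           0.           1.        ]] [0.19909638 0.62745413 0.66783848] [[-0.85065785 -0.33679736  0.40366913]
 [-0.52570939  0.54014137 -0.65717344]
 [ 0.00329588 -0.7712424  -0.63653303]]
top [[439.89951571   0.         317.07065501]
 [  0.         439.89951571 200.77414678]
 [  0.           0.           1.        ]] [0.51092362 0.05085525 1.10039423] [[-0.02564559 -0.99872366  0.0435126 ]
 [-0.99962583  0.02603435  0.00839127]
 [-0.00951338 -0.04328112 -0.99901764]]
```

View pics/top0.png

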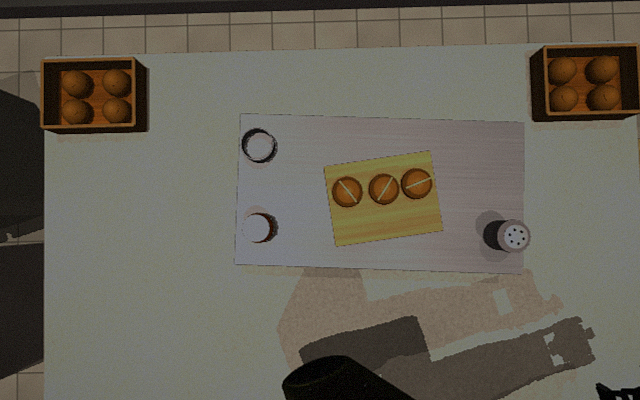

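View pics/side0.png

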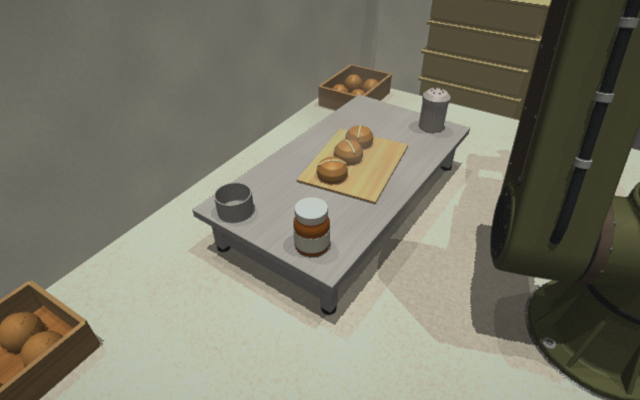

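The top view has +x upward and +y to the left. The shelf corners are at about (241,113), (524,122), (523,274) and (235,264). The board is turned, with corners at about (324,166), (431,151), (442,231) and (336,246). The ring and jar are at the left end and the dredger is at the right. Next I'll measure these.

```bash
cat > h.py <<'E'
import cv2,numpy as np
from scipy.optimize import least_squares
def proj(c,P):
    K=c["intrinsics"];R=c["orientation"];p=(np.atleast_2d(P)-c["origin"])@R
    return p[:,:2]/p[:,2:]*K[0,0]+K[:2,2]
def toplane(c,uv,z):
    uv=np.atleast_2d(np.asarray(uv,float));K=c["intrinsics"]
    d=np.c_[(uv-K[:2,2])/K[0,0],np.ones(len(uv))]@np.asarray(c["orientation"]).T
    return c["origin"]+d*((z-c["origin"][2])/d[:,2])[:,None]
def cloud(c):
    v,u=np.mgrid[:400,:640];K=c["intrinsics"];z=c["depth"]
    p=np.stack([(u-K[0,2])/K[0,0]*z,(v-K[1,2])/K[0,0]*z,z],-1)
    return p@np.asarray(c["orientation"]).T+c["origin"]
def fitrect(P,dx,dy,sk=None):
    # P boundary points (n,2): fit known-size rectangle (center, angle), robust
    def loc(q):
        ca,sa=np.cos(q[2]),np.sin(q[2]);d=P-q[:2]
        return d[:,0]*ca+d[:,1]*sa,-d[:,0]*sa+d[:,1]*ca
    def f(q):
        x,y=loc(q);a=abs(x)-dx/2;b=abs(y)-dy/2
        return np.where(np.maximum(a,b)>0,np.hypot(np.maximum(a,0),np.maximum(b,0)),np.maximum(a,b))
    (cx,cy),_,_=cv2.minAreaRect(P.astype(np.float32))
    best=min((least_squares(f,[cx,cy,a],loss="soft_l1",f_scale=.002) for a in np.radians([-15,-8,0,8,15])),key=lambda r:r.cost)
    return best.x,np.median(abs(f(best.x)))
def board(c,zb=.128):
    hsv=cv2.cvtColor(c["pixels"],cv2.COLOR_BGR2HSV);p=cloud(c)
    m=((hsv[...,1]>75)&(hsv[...,0]>8)&(hsv[...,0]<35)&(p[...,2]>.105)&(p[...,2]<.2)&(p[...,0]>.25)&(p[...,0]<.85)&(abs(p[...,1])<.3)).astype(np.uint8)
    n,l,st,_=cv2.connectedComponentsWithStats(m);m=(l==1+np.argmax(st[1:,4])).astype(np.uint8)
    k=max(cv2.findContours(m,0,1)[0],key=cv2.contourArea);k=cv2.convexHull(k)
    mm=np.zeros_like(m);cv2.fillPoly(mm,[k],1)
    k=max(cv2.findContours(mm,0,1)[0],key=cv2.contourArea)[:,0]
    P=toplane(c,k,zb)[:,:2]
    return P,m,k
def corners(q,dx,dy):
    R=np.array([[np.cos(q[2]),-np.sin(q[2])],[np.sin(q[2]),np.cos(q[2])]])
    return np.array([[dx/2,dy/2],[dx/2,-dy/2],[-dx/2,-dy/2],[-dx/2,dy/2]])@R.T+q[:2]
E
python3 - <<'E'
from h import *
c=dict(np.load("top0.npz"));p=cloud(c)
s=dict(np.load("side0.npz"));ps=cloud(s)
for n,cc,pp in(("top",c,p),("side",s,ps)):
    m=((pp[...,2]>.10)&(pp[...,2]<.127)&(pp[...,0]>.2)&(pp[...,0]<.9)&(abs(pp[...,1])<.5)&(cc["depth"]>0)).astype(np.uint8)
    print(n,"shelf z",np.median(pp[...,2][m>0]))
    k=max(cv2.findContours(m,0,1)[0],key=cv2.contourArea)
    k=cv2.convexHull(k);mm=np.zeros_like(m);cv2.fillPoly(mm,[k],1)
    k=max(cv2.findContours(mm,0,1)[0],key=cv2.contourArea)[:,0]
    q,r=fitrect(toplane(cc,k,.12)[:,:2],.34,.64);print("shelf",q,np.degrees(q[2]),r)
    C=corners(q,.34,.64);print(C.round(4).tolist())
    P,bm,k=board(cc);b,r=fitrect(P,.18,.24);print("board",b,np.degrees(b[2]),r);B=corners(b,.18,.24);print(B.round(4).tolist())
    im=cc["pixels"].copy()
    for X,z,col in((C,.12,(0,0,255)),(B,.128,(255,0,0))):
        cv2.polylines(im,[proj(cc,np.c_[X,[z]*4]).round().astype(int)],True,col,1)
    cv2.imwrite(f"pics/{n}fit.png",im)
    z=pp[...,2]
    o=(z>.145)&(z<.3)&(pp[...,0]>.3)&(pp[...,0]<.8)&(abs(pp[...,1])<.4)&(cc["depth"]>0)
    nn,l,st,ce=cv2.connectedComponentsWithStats(o.astype(np.uint8))
    for i in range(1,nn):
        if st[i,4]>40: w=pp[l==i];print(st[i,4],w.min(0).round(3),w.max(0).round(3))
E
```

```text
top shelf z 0.11865978081631107
shelf [ 0.56865145 -0.08122177 -0.05932932] -3.3993194116414056 0.000976883880359103
[[0.7573, 0.2281], [0.7194, -0.4107], [0.38, -0.3906], [0.4179, 0.2483]]
board [ 0.55571327 -0.08596622  0.12410573] 7.110734768991112 0.0005777508623338035
[[0.6302, 0.0443], [0.6599, -0.1939], [0.4813, -0.2162], [0.4516, 0.022]]
233 [0.643 0.149 0.145] [0.715 0.22  0.167]
728 [ 0.553 -0.191  0.145] [ 0.618 -0.126  0.172]
719 [ 0.544 -0.12   0.146] [ 0.609 -0.055  0.171]
719 [ 0.539 -0.04   0.145] [0.603 0.024 0.171]
780 [0.467 0.152 0.146] [0.531 0.21  0.212]
1176 [ 0.436 -0.37   0.145] [ 0.503 -0.302  0.224]
side shelf z 0.12059229746963834
shelf [ 0.56654759 -0.07303796 -0.05648066] -3.2361037257523857 0.0034030735331244955
[[0.7543, 0.2369], [0.7182, -0.4021], [0.3788, -0.3829], [0.4149, 0.256]]
board [ 0.55584772 -0.08604674  0.11989904] 6.869708699401018 0.0021831177691055206
[[0.6308, 0.0439], [0.6596, -0.1944], [0.4808, -0.216], [0.4521, 0.0223]]
895 [ 0.436 -0.362  0.145] [ 0.503 -0.301  0.224]
1400 [ 0.538 -0.18   0.145] [0.616 0.028 0.173]
671 [0.643 0.15  0.145] [0.715 0.222 0.168]
1627 [0.466 0.157 0.145] [0.527 0.218 0.213]
```

View pics/topfit.png

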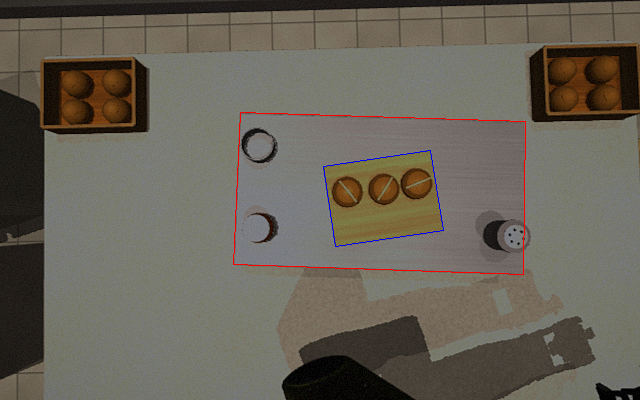

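View pics/sidefit.png

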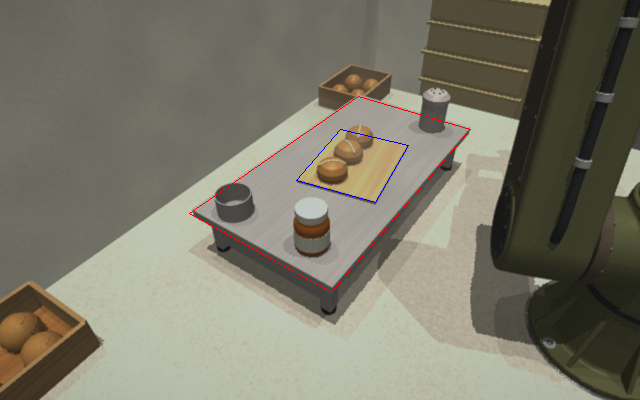

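>>> {"name": "jog_arm", "arguments": {"plan": [0,0,0.112,0,0,0,-1,0,0,0.112,0,0,0,-1,0,0,0.112,0,0,0,-1,0.058,0.098,0,0,0,-0.02,-1,0.058,0.098,0,0,0,-0.02,-1,0.058,0.098,0,0,0,-0.02,-1,0.058,0.098,0,0,0,-0.02,-1,0.058,0.098,0,0,0,-0.02,-1,0.058,0.098,0,0,0,-0.02,-1,0.058,0.098,0,0,0,-0.02,-1,0.058,0.098,0,0,0,-0.02,-1,0.058,0.098,0,0,0,-0.001,-1]}}

```text
clock: 1.1
ee_pos: [0.3537, -0.2474, 0.3005]
ee_rot: [[0.993, 0.122, -0.0], [0.122, -0.993, 0.0], [-0.0, -0.0, -1.0]]
contact_force: [0.9, -0.2, 0.4]
opening: 0.0855
```

>>> {"name": "jog_arm", "arguments": {"plan": [0.058,0.098,0,0,0,0,-1,0.058,0.098,0,0,0,0,-1,0.058,0.098,0,0,0,0,-1,0.058,0.098,0,0,0,0,-1,0.058,0.098,0,0,0,0,-1,0,0,-0.1,0,0,0,-1,0,0,-0.1,0,0,0,-1,0,0,-0.1,0,0,0,-1,0,0,-0.1,0,0,0,-1,0,0,-0.1,0,0,0,-1,0,0,-0.05,0,0,0,-1,0,0,0,0,0,0,-1]}}

```text
clock: 2.1
ee_pos: [0.4386, -0.1014, 0.1324]
ee_rot: [[0.992, 0.124, -0.006], [0.124, -0.992, 0.002], [-0.005, -0.003, -1.0]]
contact_force: [0.5, 0.4, -0.9]
opening: 0.0855
```

```bash
python3 - <<'E'
from cell import arm
import cv2
print(arm.get_state()["ee_pos"],arm.get_state()["contact_force"])
c=arm.read_camera("side");im=c["pixels"][90:290,220:480];cv2.imwrite("pics/side1.png",cv2.resize(im,None,fx=3,fy=3,interpolation=2))
E
```

```text
[ 0.43861853 -0.10143888  0.13239878] [ 0.51943243  0.44213254 -0.92038642]
```

View pics/side1.png

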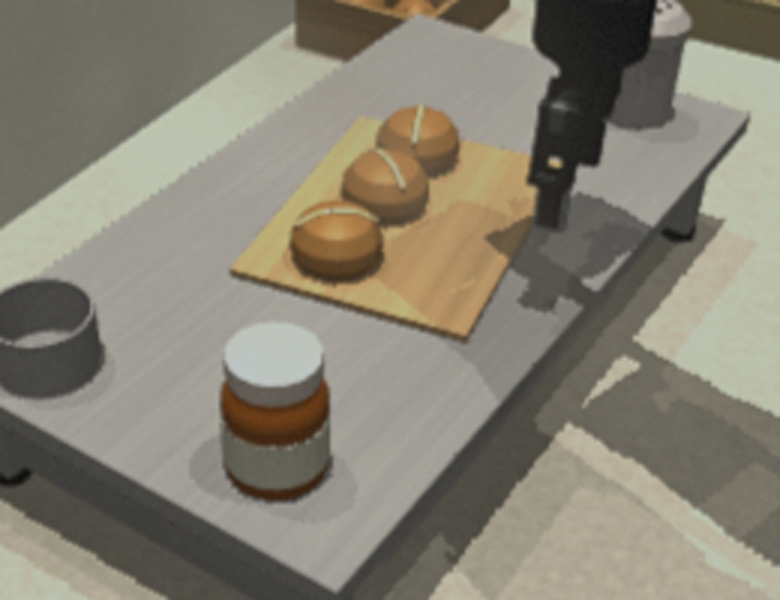

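The picture shows the open fingers hanging just behind the board's near edge, at about (550,220) in the crop. I'll lower them until they touch the shelf.

>>> {"name": "jog_arm", "arguments": {"plan": [0,0,-0.013,0,0,0,-1,0,0,-0.013,0,0,0,-1,0,0,-0.013,0,0,0,-1,0,0,-0.013,0,0,0,-1,0,0,0,0,0,0,-1,0,0,0,0,0,0,-1]}}

```text
clock: 2.65
ee_pos: [0.4403, -0.102, 0.12]
ee_rot: [[0.992, 0.124, -0.0], [0.124, -0.992, 0.0], [-0.0, -0.0, -1.0]]
contact_force: [0.2, -0.0, -0.0]
opening: 0.0854
```

>>> {"name": "jog_arm", "arguments": {"plan": [0,0,-0.0067,0,0,0,-1,0,0,-0.0067,0,0,0,-1,0,0,0,0,0,0,-1]}}

```text
clock: 2.9
ee_pos: [0.4402, -0.102, 0.1157]
ee_rot: [[0.992, 0.124, -0.0], [0.124, -0.992, 0.0], [-0.0, -0.0, -1.0]]
contact_force: [-0.8, 0.3, 0.1]
opening: 0.0855
```

>>> {"name": "jog_arm", "arguments": {"plan": [0,0,-0.0067,0,0,0,-1,0,0,0,0,0,0,-1]}}

```text
clock: 3.07
ee_pos: [0.4402, -0.102, 0.1137]
ee_rot: [[0.992, 0.124, -0.0], [0.124, -0.992, 0.0], [-0.0, -0.0, -1.0]]
contact_force: [0.2, -1.0, -0.4]
opening: 0.0854
```

>>> {"name": "jog_arm", "arguments": {"plan": [0,0,-0.0067,0,0,0,-1,0,0,0,0,0,0,-1]}}

```text
clock: 3.23
ee_pos: [0.4402, -0.102, 0.1116]
ee_rot: [[0.992, 0.124, -0.0], [0.124, -0.992, 0.0], [-0.0, -0.0, -1.0]]
contact_force: [-0.6, -0.0, 0.0]
opening: 0.0856
```

>>> {"name": "jog_arm", "arguments": {"plan": [0,0,-0.005,0,0,0,-1,0,0,0,0,0,0,-1]}}

```text
clock: 3.4
ee_pos: [0.4402, -0.102, 0.1102]
ee_rot: [[0.992, 0.124, -0.0], [0.124, -0.992, 0.0], [-0.0, -0.0, -1.0]]
contact_force: [-0.3, -0.5, -0.2]
opening: 0.0851
```

>>> {"name": "jog_arm", "arguments": {"plan": [0,0,-0.005,0,0,0,-1,0,0,0,0,0,0,-1]}}

```text
clock: 3.57
ee_pos: [0.4402, -0.102, 0.1087]
ee_rot: [[0.992, 0.124, -0.0], [0.124, -0.992, 0.0], [-0.0, -0.0, -1.0]]
contact_force: [0.3, -0.2, -0.7]
opening: 0.0851
```

>>> {"name": "jog_arm", "arguments": {"plan": [0,0,-0.005,0,0,0,-1,0,0,0,0,0,0,-1]}}

```text
clock: 3.73
ee_pos: [0.4402, -0.102, 0.1072]
ee_rot: [[0.992, 0.124, -0.0], [0.124, -0.992, 0.0], [-0.0, -0.0, -1.0]]
contact_force: [0.4, -0.1, -0.4]
opening: 0.0852
```

>>> {"name": "jog_arm", "arguments": {"plan": [0,0,-0.005,0,0,0,-1,0,0,0,0,0,0,-1]}}

```text
clock: 3.9
ee_pos: [0.4402, -0.102, 0.1057]
ee_rot: [[0.992, 0.124, -0.0], [0.124, -0.992, 0.0], [-0.0, -0.0, -1.0]]
contact_force: [0.3, -0.1, -0.0]
opening: 0.0854
```

>>> {"name": "jog_arm", "arguments": {"plan": [0,0,-0.004,0,0,0,-1,0,0,0,0,0,0,-1]}}

```text
clock: 4.07
ee_pos: [0.4403, -0.102, 0.1046]
ee_rot: [[0.992, 0.124, -0.0], [0.124, -0.992, 0.0], [-0.0, -0.0, -1.0]]
contact_force: [-0.5, 0.1, 1.0]
opening: 0.0857
```

```bash
python3 - <<'E'
from cell import arm
import cv2
c=arm.read_camera("side")
print(arm.get_state()["ee_pos"],arm.get_state()["contact_force"])
im=c["pixels"][110:220,340:460];cv2.imwrite("pics/side2.png",cv2.resize(im,None,fx=5,fy=5,interpolation=2))
E
```

```text
[ 0.44025779 -0.101987    0.10462353] [-0.22890636  0.17584492  0.52886428]
```

View pics/side2.png

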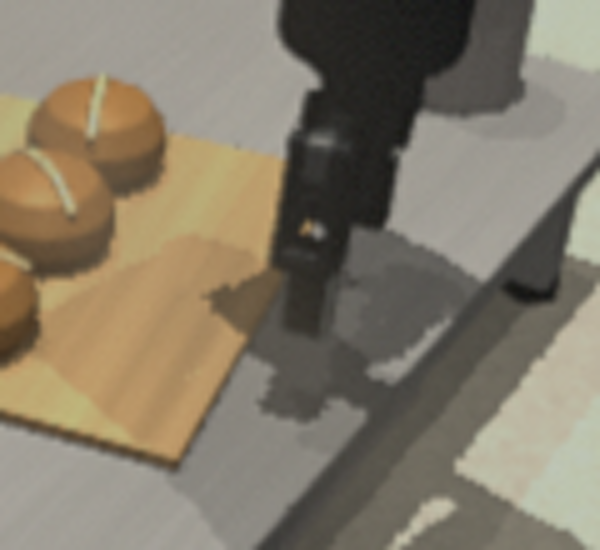

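The fingertip at about (300,330) is very close to the shelf behind the board edge, possibly just touching it. I'll take two small steps to confirm.

>>> {"name": "jog_arm", "arguments": {"plan": [0,0,-0.004,0,0,0,-1,0,0,0,0,0,0,-1]}}

```text
clock: 4.28
ee_pos: [0.4403, -0.102, 0.1034]
ee_rot: [[0.992, 0.124, -0.0], [0.124, -0.992, 0.0], [-0.0, -0.0, -1.0]]
contact_force: [0.0, 0.2, 0.1]
opening: 0.0852
```

>>> {"name": "jog_arm", "arguments": {"plan": [0,0,-0.004,0,0,0,-1,0,0,0,0,0,0,-1]}}

```text
clock: 4.45
ee_pos: [0.4403, -0.102, 0.1021]
ee_rot: [[0.992, 0.124, -0.0], [0.124, -0.992, 0.0], [-0.0, -0.0, -1.0]]
contact_force: [0.1, -0.7, 0.1]
opening: 0.0857
```

```bash
python3 - <<'E'
from cell import arm
from h import *
c=arm.read_camera("side");im=c["pixels"].copy();x,y,_=arm.get_state()["ee_pos"]
big=cv2.resize(im[110:220,340:460],None,fx=5,fy=5,interpolation=2)
ux=np.array([.992,.124]);uy=np.array([-.124,.992])
for z,col in((.115,(255,0,0)),(.12,(0,0,255)),(.125,(0,255,0))):
    for a in(.043,.057):
        P=[[*(np.array([x,y])+ux*t+uy*a),z] for t in(-.011,.011)]
        q=((proj(c,P)-[340,110]+.5)*5).astype(int);cv2.line(big,q[0].tolist(),q[1].tolist(),col,1)
cv2.imwrite("pics/side3.png",big)
p=cloud(c)
w=p[(abs(p[...,0]-x)<.03)&(p[...,1]>y)&(p[...,1]<y+.07)&(p[...,2]>.124)&(p[...,2]<.16)];print(w.min(0),w.max(0),len(w))
d=(w[:,:2]-[x,y]);print((d@ux).min(),(d@ux).max(),(d@uy).min(),(d@uy).max())
E
```

```text
[ 0.42286131 -0.09968137  0.12458653] [ 0.470248   -0.03206792  0.15987074] 109
-0.011118768473883099 0.03825266174898221 -0.001169826887881337 0.06601851409758762
```

View pics/side3.png

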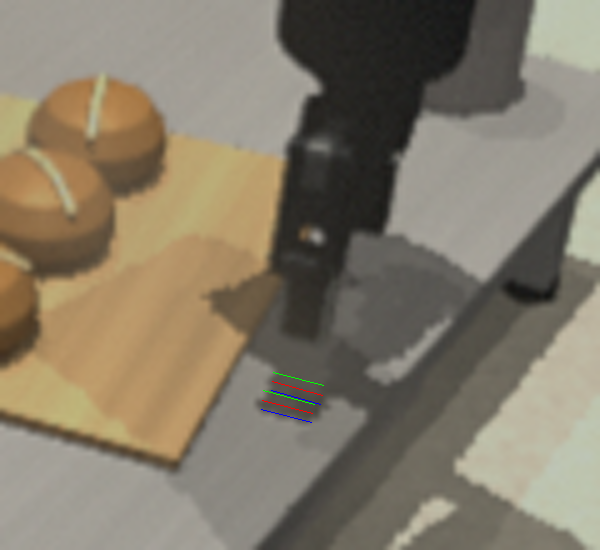

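```bash
python3 - <<'E'
from cell import arm
from h import *
c=arm.read_camera("side");p=cloud(c)
for r in range(148,196,2):print(r,[tuple((p[r,k]*1000).astype(int)) for k in(397,400,403)],c["pixels"][r,400])
E
```

```text
148 [(np.int64(440), np.int64(-30), np.int64(232)), (np.int64(437), np.int64(-38), np.int64(229)), (np.int64(429), np.int64(-33), np.int64(234))] [37 40 41]
150 [(np.int64(440), np.int64(-31), np.int64(227)), (np.int64(434), np.int64(-32), np.int64(228)), (np.int64(429), np.int64(-35), np.int64(228))] [34 37 39]
152 [(np.int64(438), np.int64(-29), np.int64(223)), (np.int64(433), np.int64(-30), np.int64(225)), (np.int64(427), np.int64(-32), np.int64(226))] [37 41 43]
154 [(np.int64(438), np.int64(-31), np.int64(218)), (np.int64(432), np.int64(-31), np.int64(220)), (np.int64(427), np.int64(-32), np.int64(221))] [38 45 48]
156 [(np.int64(439), np.int64(-33), np.int64(212)), (np.int64(477), np.int64(-157), np.int64(129)), (np.int64(475), np.int64(-173), np.int64(121))] [ 70 100 123]
158 [(np.int64(440), np.int64(-38), np.int64(204)), (np.int64(437), np.int64(-47), np.int64(200)), (np.int64(472), np.int64(-166), np.int64(120))] [41 48 54]
160 [(np.int64(437), np.int64(-31), np.int64(204)), (np.int64(432), np.int64(-36), np.int64(203)), (np.int64(428), np.int64(-41), np.int64(202))] [42 47
[... 1976 characters left out ...]
nt64(121)), (np.int64(429), np.int64(-67), np.int64(120))] [79 85 90]
188 [(np.int64(437), np.int64(-54), np.int64(119)), (np.int64(430), np.int64(-54), np.int64(122)), (np.int64(425), np.int64(-59), np.int64(121))] [69 76 79]
190 [(np.int64(434), np.int64(-47), np.int64(120)), (np.int64(428), np.int64(-49), np.int64(121)), (np.int64(422), np.int64(-52), np.int64(122))] [68 75 79]
192 [(np.int64(431), np.int64(-41), np.int64(120)), (np.int64(425), np.int64(-44), np.int64(120)), (np.int64(421), np.int64(-49), np.int64(119))] [71 77 81]
194 [(np.int64(428), np.int64(-34), np.int64(120)), (np.int64(423), np.int64(-38), np.int64(120)), (np.int64(417), np.int64(-40), np.int64(121))] [ 97 104 107]
```

Depth puts the open tip at z ≈ 0.149 with the TCP at 0.102. So the open fingers end about 47 mm behind the TCP, not 13 mm, and they are still about 28 mm above the shelf. I'll keep descending with checks.

>>> {"name": "jog_arm", "arguments": {"plan": [0,0,-0.01,0,0,0,-1,0,0,-0.01,0,0,0,-1,0,0,-0.01,0,0,0,-1,0,0,0,0,0,0,-1]}}

```text
clock: 4.88
ee_pos: [0.44, -0.1019, 0.0926]
ee_rot: [[0.992, 0.124, -0.001], [0.124, -0.992, 0.0], [-0.001, -0.0, -1.0]]
contact_force: [0.3, 0.3, -0.3]
opening: 0.0853
```

```bash
cat > tip.py <<'E'
from cell import arm
from h import *
import sys
c=arm.read_camera("side");s=arm.get_state();p=cloud(c);x,y,z=s["ee_pos"];R=s["ee_rot"]
print("ee",s["ee_pos"].round(4),s["contact_force"].round(2),s["opening"],s["clock"])
d=(p-s["ee_pos"])@R
m=(abs(d[...,0])<.03)&(abs(d[...,1])<.08)&(abs(d[...,1])>.035)&(p[...,2]>.128)&(p[...,2]<.3)&(c["depth"]>0)&(c["pixels"].max(-1)<75)
w=d[m];h=-w[:,2]
for lo in np.arange(.0,.12,.006):
    k=(h>=lo)&(h<lo+.006)&(w[:,1]<0)
    if k.sum()>3:print("h%.0f n%d x %.3f..%.3f y %.3f..%.3f"%(lo*1000,k.sum(),w[k,0].min(),w[k,0].max(),w[k,1].min(),w[k,1].max()))
im=c["pixels"][100:220,340:480];cv2.imwrite("pics/%s.png"%sys.argv[1],cv2.resize(im,None,fx=5,fy=5,interpolation=2))
t=arm.read_camera("top");cv2.imwrite("pics/%st.png"%sys.argv[1],cv2.resize(t["pixels"][100:280,220:540],None,fx=2.4,fy=2.4,interpolation=2))
E
python3 tip.py t1
```

```text
ee [ 0.4401 -0.1019  0.0929] [ 0.94 -1.17 -0.17] 0.08522028982967089 4.9333
h48 n6 x -0.007..0.006 y -0.056..-0.050
h54 n22 x -0.011..0.006 y -0.057..-0.047
h60 n23 x -0.011..0.009 y -0.058..-0.048
h66 n20 x -0.009..0.006 y -0.059..-0.047
h72 n23 x -0.011..0.006 y -0.059..-0.048
h78 n9 x -0.011..0.006 y -0.059..-0.049
h90 n23 x -0.013..0.010 y -0.075..-0.044
h96 n74 x -0.012..0.012 y -0.076..-0.041
h102 n29 x -0.016..0.010 y -0.075..-0.039
h108 n33 x -0.017..0.010 y -0.075..-0.037
h114 n29 x -0.017..0.010 y -0.074..-0.035
```

View pics/t1.png

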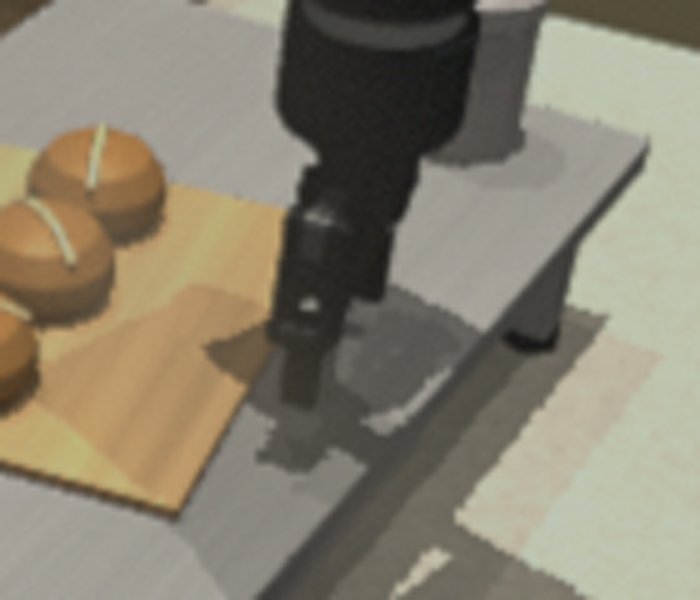

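View pics/t1t.png

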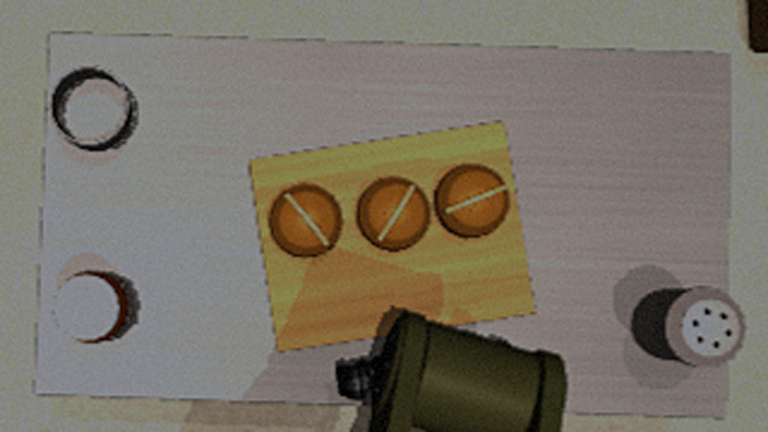

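The tip at about (300,405) is still roughly 20 mm above the shelf, and the board and rolls are undisturbed. I'll continue down.

>>> {"name": "jog_arm", "arguments": {"plan": [0,0,-0.01,0,0,0,-1,0,0,-0.01,0,0,0,-1,0,0,-0.01,0,0,0,-1,0,0,-0.01,0,0,0,-1,0,0,0,0,0,0,-1]}}

```text
clock: 5.4
ee_pos: [0.44, -0.1019, 0.0806]
ee_rot: [[0.992, 0.124, -0.001], [0.124, -0.992, 0.0], [-0.001, -0.0, -1.0]]
contact_force: [0.3, -0.2, 0.1]
opening: 0.0852
```

```bash
python3 tip.py t2
```

```text
ee [ 0.4401 -0.1019  0.081 ] [ 0.42 -0.14 -0.01] 0.0854267861657776 5.45
h48 n6 x -0.007..0.005 y -0.056..-0.050
h54 n20 x -0.011..0.009 y -0.058..-0.044
h60 n19 x -0.011..0.007 y -0.059..-0.046
h66 n17 x -0.011..0.006 y -0.059..-0.049
h72 n23 x -0.009..0.007 y -0.060..-0.049
h78 n6 x -0.011..0.005 y -0.059..-0.046
h90 n26 x -0.014..0.010 y -0.075..-0.041
h96 n72 x -0.013..0.010 y -0.077..-0.043
h102 n29 x -0.016..0.011 y -0.074..-0.038
h108 n30 x -0.017..0.010 y -0.074..-0.036
h114 n34 x -0.017..0.010 y -0.074..-0.035
```

View pics/t2.png

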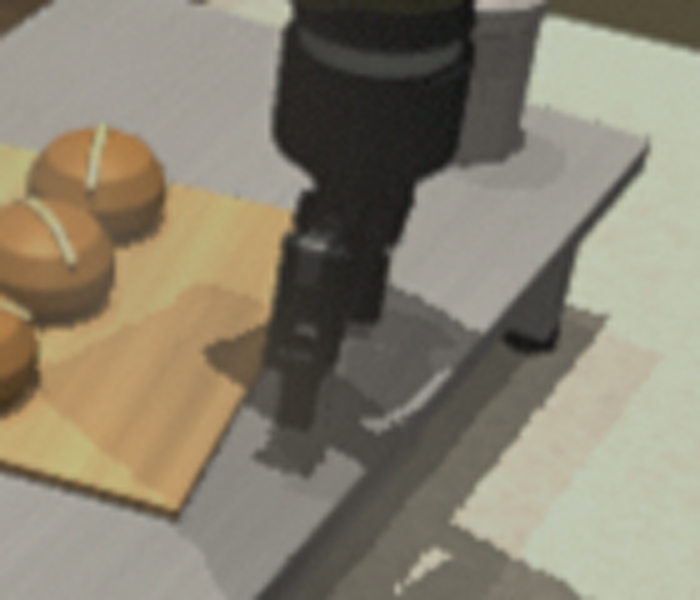

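The tip at about (297,430) is about 8 mm above the shelf. I'll use smaller steps from here, watching the force.

>>> {"name": "jog_arm", "arguments": {"plan": [0,0,-0.01,0,0,0,-1,0,0,0,0,0,0,-1,0,0,0,0,0,0,-1]}}

```text
clock: 5.75
ee_pos: [0.4403, -0.102, 0.0783]
ee_rot: [[0.992, 0.124, -0.0], [0.124, -0.992, 0.0], [-0.0, -0.0, -1.0]]
contact_force: [0.4, -0.1, -0.2]
opening: 0.0853
```

>>> {"name": "jog_arm", "arguments": {"plan": [0,0,-0.006,0,0,0,-1,0,0,0,0,0,0,-1]}}

```text
clock: 5.92
ee_pos: [0.4402, -0.102, 0.0763]
ee_rot: [[0.992, 0.124, -0.0], [0.124, -0.992, 0.0], [-0.0, -0.0, -1.0]]
contact_force: [0.4, 0.8, -0.0]
opening: 0.0855
```

>>> {"name": "jog_arm", "arguments": {"plan": [0,0,-0.005,0,0,0,-1,0,0,0,0,0,0,-1]}}

```text
clock: 6.08
ee_pos: [0.4405, -0.1021, 0.0754]
ee_rot: [[0.992, 0.124, 0.0], [0.124, -0.992, -0.0], [0.0, 0.0, -1.0]]
contact_force: [-1.4, 1.8, 5.7]
opening: 0.0852
```

The fingers touched the shelf at TCP z ≈ 0.0755. I'll raise them 3 mm so the tips bear on the board's edge, then work out the push path.

>>> {"name": "jog_arm", "arguments": {"plan": [0,0,0.0133,0,0,0,-1,0,0,0,0,0,0,-1,0.0066,0.0008,0,0,0,0,-1,0.0066,0.0008,0,0,0,0,-1,0.0066,0.0008,0,0,0,0,-1,0.0066,0.0008,0,0,0,0,-1,0.0066,0.0008,0,0,0,0,-1,0,0,0,0,0,0,-1]}}

```text
clock: 6.75
ee_pos: [0.4506, -0.1007, 0.079]
ee_rot: [[0.992, 0.124, 0.0], [0.124, -0.992, 0.0], [0.0, -0.0, -1.0]]
contact_force: [0.0, 0.8, -0.5]
opening: 0.0856
```

```bash
python3 tip.py t3 | head -1; cat > plan.py <<'E'
from cell import arm
from h import *
# shelf from first top picture
S=np.array([.56865,-.08122]);th=-.0593
c=arm.read_camera("top");P,m,k=board(c)
b,r=fitrect(P,.18,.24);ex=np.array([np.cos(th),np.sin(th)])
B=corners(b,.18,.24);print("board",b.round(4),"rel deg",np.degrees(b[2]-th),"resid",r,"overhang mm L,R",(((B-S)@ex-.17)[:2]*1000).round(1), "ys",((b[:2]-S)@[-ex[1],ex[0]]).round(3))
print(arm.get_state()["ee_pos"],arm.get_state()["contact_force"],arm.get_state()["clock"])
E
python3 plan.py
```

```text
ee [ 0.4503 -0.1007  0.0789] [0.8  0.23 0.08] 0.08580110276068528 6.8
board [ 0.5557 -0.086   0.1231] rel deg 10.450967914766759 resid 0.0005648923111579995 overhang mm L,R [-115.9  -72.4] ys -0.006
[ 0.45018177 -0.10077992  0.07895247] [0.35143085 0.3329715  0.5814172 ] 6.9
```

View pics/t3.png

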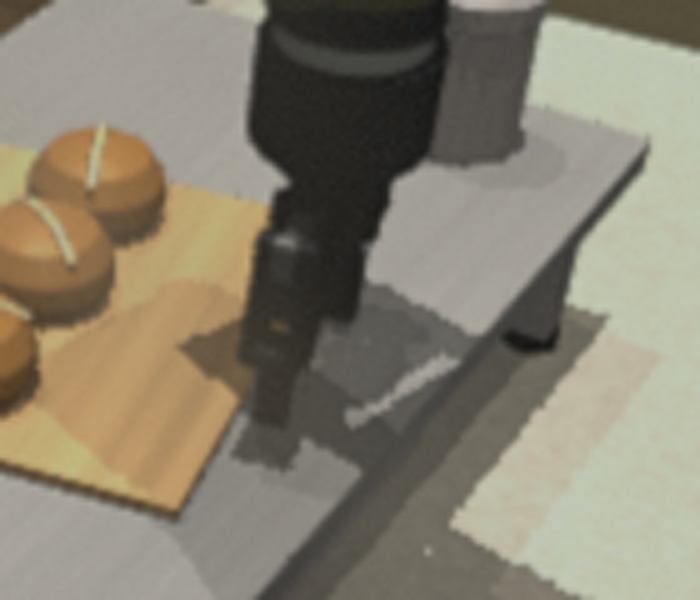

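>>> {"name": "jog_arm", "arguments": {"plan": [0.008,0.001,0,0,0,0,-1,0.008,0.001,0,0,0,0,-1,0.0098,0.003,0,0,0,-0.0041,-1,0.0098,0.003,0,0,0,-0.0041,-1,0.0098,0.003,0,0,0,-0.0041,-1,0.0098,0.003,0,0,0,-0.0041,-1,0.0098,0.003,0,0,0,-0.0041,-1,0.0098,0.003,0,0,0,-0.0041,-1,0.0098,0.003,0,0,0,-0.0041,-1,0.0098,0.003,0,0,0,-0.0041,-1,0.0098,0.003,0,0,0,-0.0041,-1,0.0098,0.003,0,0,0,-0.0041,-1]}}

```text
clock: 7.9
ee_pos: [0.4847, -0.0911, 0.079]
ee_rot: [[0.998, 0.062, -0.0], [0.062, -0.998, 0.0], [-0.0, -0.0, -1.0]]
contact_force: [-3.0, -0.2, 1.6]
opening: 0.0854
```

```bash
python3 plan.py;python3 tip.py t4|head -1
```

```text
board [ 0.5849 -0.0834  0.0712] rel deg 7.47447242556932 resid 0.0010457644380225395 overhang mm L,R [-80.1 -48.8] ys -0.001
[ 0.48514664 -0.09099737  0.07905924] [-2.24044414 -0.22009888 -0.21879654] 7.95
ee [ 0.485  -0.0911  0.079 ] [ 0.25 -0.62  0.21] 0.08509679020405705 8.0
```

View pics/t4.png

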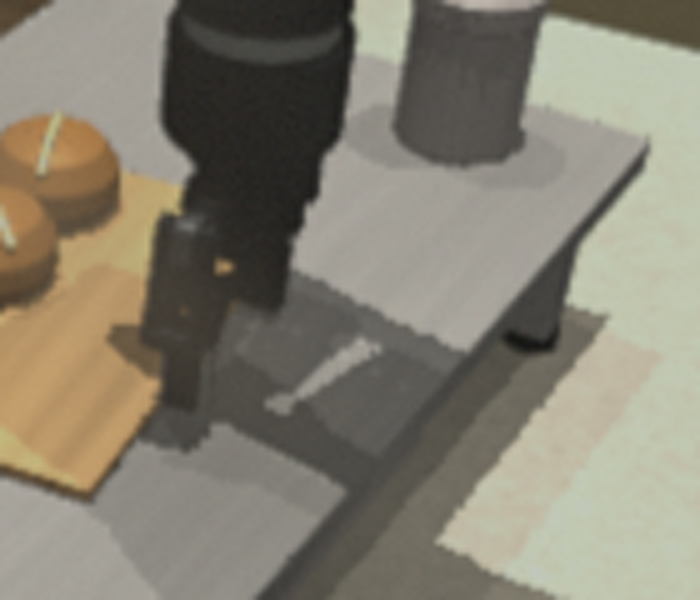

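View pics/t4t.png

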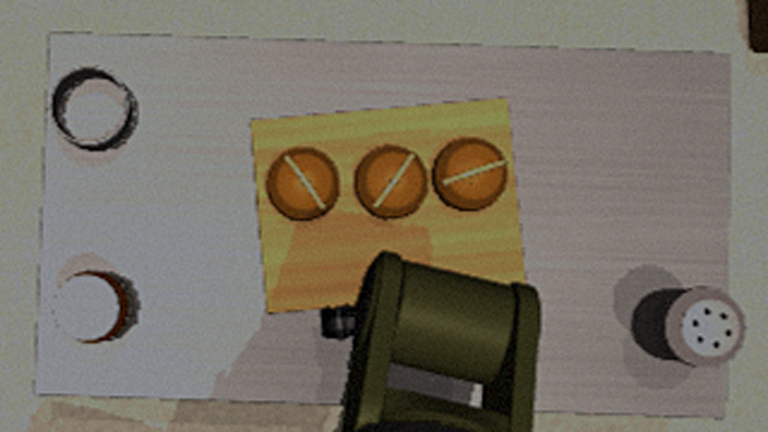

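The board is following the fingers and the rolls are riding along. The top crop shows the far corners at about (252,118) and (508,97). I'll continue pushing.

>>> {"name": "jog_arm", "arguments": {"plan": [0.0099,0.0021,0,0,0,-0.0035,-1,0.0099,0.0021,0,0,0,-0.0035,-1,0.0099,0.0021,0,0,0,-0.0035,-1,0.0099,0.0021,0,0,0,-0.0035,-1,0.0099,0.0021,0,0,0,-0.0035,-1,0.0099,0.0021,0,0,0,-0.0035,-1,0.0099,0.0021,0,0,0,-0.0035,-1,0.0099,0.0021,0,0,0,-0.0035,-1,0.0099,0.0021,0,0,0,-0.0035,-1,0.0099,0.0021,0,0,0,-0.0035,-1,0.0099,0.0021,0,0,0,-0.0035,-1,0.0099,0.0021,0,0,0,-0.0035,-1]}}

```text
clock: 9.05
ee_pos: [0.5204, -0.0836, 0.079]
ee_rot: [[1.0, -0.001, -0.0], [-0.001, -1.0, -0.0], [-0.0, 0.0, -1.0]]
contact_force: [-2.9, -0.0, 0.7]
opening: 0.0853
```

```bash
python3 plan.py
```

```text
board [ 0.6209 -0.0825  0.0081] rel deg 3.863008877516526 resid 0.0011545129285289585 overhang mm L,R [-36.1 -19.9] ys 0.002
[ 0.52080759 -0.08348779  0.07907287] [-0.57799756  0.41385123 -0.65493802] 9.1
```

>>> {"name": "jog_arm", "arguments": {"plan": [0.01,0.0015,0,0,0,-0.0033,-1,0.01,0.0015,0,0,0,-0.0033,-1,0.01,0.0015,0,0,0,-0.0033,-1,0.01,0.0015,0,0,0,-0.0033,-1,0.01,0.0015,0,0,0,-0.0033,-1,0.01,0.0015,0,0,0,-0.0033,-1,0.01,0.0015,0,0,0,-0.0033,-1,0.01,0.0015,0,0,0,-0.0033,-1,0.01,0.0015,0,0,0,-0.0033,-1,0.01,0.0015,0,0,0,-0.0033,-1,0.01,0.0015,0,0,0,-0.0033,-1,0.01,0.0015,0,0,0,-0.0033,-1]}}

```text
clock: 10.1
ee_pos: [0.5564, -0.0782, 0.079]
ee_rot: [[0.998, -0.06, 0.0], [-0.06, -0.998, 0.0], [-0.0, -0.0, -1.0]]
contact_force: [-3.9, 0.2, -0.0]
opening: 0.0851
```

```bash
python3 plan.py;python3 tip.py t5|head -1
```

```text
board [ 0.6567 -0.0827 -0.0557] rel deg 0.207624436247956 resid 0.0012944958451298824 overhang mm L,R [7.5 8.4] ys 0.004
[ 0.55681894 -0.07813361  0.07907562] [-0.67617848  0.40209489  0.3693115 ] 10.15
ee [ 0.5566 -0.0782  0.079 ] [-0.46 -0.14 -0.13] 0.08547503678437647 10.2
```

View pics/t5t.png

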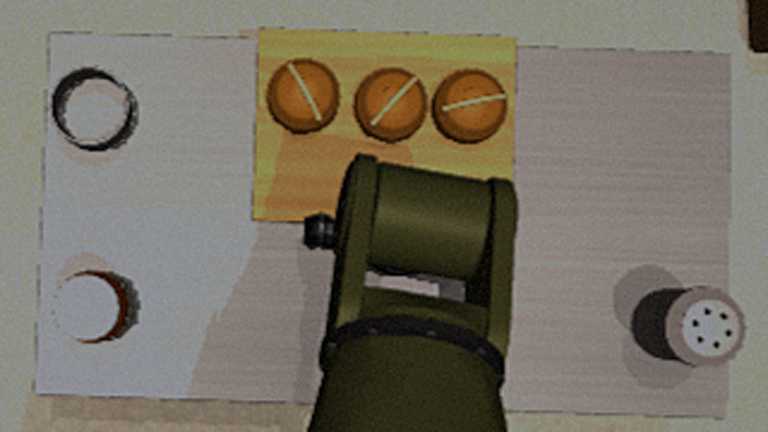

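The board is now square with the shelf (0.2°) and overhangs about 8 mm. I'll push straight another 36 mm.

>>> {"name": "jog_arm", "arguments": {"plan": [0.01,-0.0006,0,0,0,0,-1,0.01,-0.0006,0,0,0,0,-1,0.01,-0.0006,0,0,0,0,-1,0.01,-0.0006,0,0,0,0,-1,0.01,-0.0006,0,0,0,0,-1,0.01,-0.0006,0,0,0,0,-1,0.01,-0.0006,0,0,0,0,-1,0.01,-0.0006,0,0,0,0,-1,0.01,-0.0006,0,0,0,0,-1,0.01,-0.0006,0,0,0,0,-1,0.01,-0.0006,0,0,0,0,-1,0.007,-0.0004,0,0,0,0,-1]}}

```text
clock: 11.25
ee_pos: [0.5915, -0.0804, 0.079]
ee_rot: [[0.998, -0.06, 0.0], [-0.06, -0.998, 0.0], [0.0, -0.0, -1.0]]
contact_force: [-3.6, 0.2, 0.6]
opening: 0.0853
```

```bash
python3 plan.py;python3 tip.py t6|head -1; python3 - <<'E'
from cell import arm
from h import *
# direct far-edge check: local lines in top picture
c=arm.read_camera("top");p=cloud(c)
S=np.array([.56865,-.08122]);th=-.0593;ex=np.array([np.cos(th),np.sin(th)]);ey=np.array([-ex[1],ex[0]])
hsv=cv2.cvtColor(c["pixels"],cv2.COLOR_BGR2HSV)
P,m,k=board(c)
d=P-S;x=d@ex-.17;y=d@ey
s=x>.02
print("far pts",np.polyfit(y[s&(abs(y-.004)<.1)],x[s&(abs(y-.004)<.1)],1),s.sum())
s=dict(np.load("top0.npz"))
c2=arm.read_camera("side");P,m,k=board(c2)
b,r=fitrect(P,.18,.24);B=corners(b,.18,.24);print("side",b,((B-S)@ex-.17)[:2],np.degrees(b[2]-th),r)
im=c2["pixels"].copy()
C=corners([*S,th],.34,.64)
cv2.polylines(im,[proj(c2,np.c_[C,[.12]*4]).round().astype(int)],True,(0,0,255),1)
cv2.polylines(im,[proj(c2,np.c_[B,[.128]*4]).round().astype(int)],True,(255,0,0),1)
cv2.imwrite("pics/s6.png",im)
E
```

```text
board [ 0.6917 -0.0851 -0.0606] rel deg -0.0743907441832386 resid 0.0013400270521866306 overhang mm L,R [43.2 42.9] ys 0.003
[ 0.59173107 -0.08039011  0.07901716] [-1.61531218 -0.24449607  0.66974051] 11.3
ee [ 0.5916 -0.0804  0.079 ] [ 0.37  0.19 -0.54] 0.08552103993913851 11.35
far pts [0.00418207 0.0417024 ] 123
side [ 0.69141748 -0.08330218 -0.06748544] [0.04365432 0.04168984] -0.4689910098598668 0.0015308717381701392
```

View pics/s6.png

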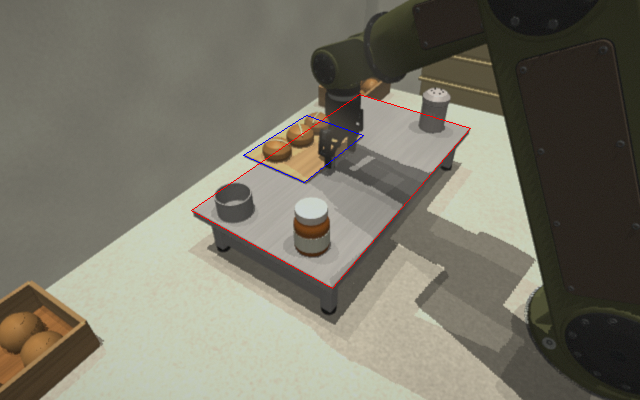

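The overhang is about 43 mm at both corners and the two cameras agree within 2 mm. I'll add 7 mm and then back off straight.

>>> {"name": "jog_arm", "arguments": {"plan": [0.0065,-0.0004,0,0,0,0,-1,0.0065,-0.0004,0,0,0,0,-1,0.0065,-0.0004,0,0,0,0,-1,0.004,-0.0002,0,0,0,0,-1,0,0,0,0,0,0,-1,0,0,0,0,0,0,-1]}}

```text
clock: 12.0
ee_pos: [0.5984, -0.0808, 0.079]
ee_rot: [[0.998, -0.06, 0.0], [-0.06, -0.998, -0.0], [0.0, 0.0, -1.0]]
contact_force: [-1.0, 1.1, -0.5]
opening: 0.0855
```

```bash
python3 plan.py
```

```text
board [ 0.6986 -0.085  -0.0569] rel deg 0.1398738711619856 resid 0.0017552126386306682 overhang mm L,R [49.6 50.2] ys 0.004
[ 0.59844394 -0.08080274  0.07908546] [-0.01263633  0.58019198  0.57308899] 12.05
```

Next I'll back off 30 mm along the shelf's −x, lift, and move clear toward the robot for a final check.

>>> {"name": "jog_arm", "arguments": {"plan": [-0.01,0.0006,0,0,0,0,-1,-0.02,0.0012,0,0,0,0,-1,-0.035,0.002,0,0,0,0,-1,-0.035,0.002,0,0,0,0,-1,0,0,0.08,0,0,0,-1,0,0,0.1,0,0,0,-1,0,0,0.1,0,0,0,-1,0,0,0.1,0,0,0,-1,-0.1,0,0.1,0,0,0,-1,-0.1,0,0.1,0,0,0,-1,-0.1,0,0.05,0,0,0,-1,-0.1,0,0,0,0,0,-1]}}

```text
clock: 13.05
ee_pos: [0.4485, -0.0791, 0.2701]
ee_rot: [[0.998, -0.059, 0.005], [-0.059, -0.998, -0.001], [0.006, 0.001, -1.0]]
contact_force: [-0.4, 0.2, 0.7]
opening: 0.0852
```

>>> {"name": "jog_arm", "arguments": {"plan": [-0.1,0,0,0,0,0,-1,-0.1,0,0,0,0,0,-1,0,0,0,0,0,0,-1,0,0,0,0,0,0,-1]}}

```text
clock: 13.38
ee_pos: [0.3885, -0.079, 0.2675]
ee_rot: [[0.998, -0.06, 0.002], [-0.06, -0.998, -0.001], [0.002, 0.0, -1.0]]
contact_force: [0.4, -0.0, 0.8]
opening: 0.0856
```

```bash
python3 plan.py;python3 - <<'E'
from cell import arm
from h import *
S=np.array([.56865,-.08122]);th=-.0593;ex=np.array([np.cos(th),np.sin(th)])
for n in("top","side"):
    c=arm.read_camera(n);P,m,k=board(c);b,r=fitrect(P,.18,.24);B=corners(b,.18,.24)
    print(n,b,((B-S)@ex-.17)[:2],r)
    pp=cloud(c);z=pp[...,2]
    print("board z",np.median(z[(m>0)&(z<.135)]))
    o=(z>.145)&(z<.23)&(pp[...,0]>.42)&(pp[...,0]<.8)&(abs(pp[...,1])<.4)&(c["depth"]>0)
    nn,l,st,ce=cv2.connectedComponentsWithStats(o.astype(np.uint8))
    for i in range(1,nn):
        if st[i,4]>40: w=pp[l==i];print(st[i,4],w.min(0).round(3),w.max(0).round(3))
    im=c["pixels"].copy()
    if n=="top":
        cv2.polylines(im,[proj(c,np.c_[corners([*S,th],.34,.64),[.12]*4]).round().astype(int)],True,(0,0,255),1)
        cv2.polylines(im,[proj(c,np.c_[B,[.128]*4]).round().astype(int)],True,(255,0,0),1)
    cv2.imwrite(f"pics/{n}9.png",im)
E
```

```text
board [ 0.6969 -0.0857 -0.0615] rel deg -0.12729728966674356 resid 0.000609467019922677 overhang mm L,R [48.6 48.1] ys 0.003
[ 0.3892364  -0.07906212  0.26731621] [ 1.10929145 -1.05573924  0.04483754] 13.4333
top [ 0.69713302 -0.08565775 -0.06183753] [0.0488244  0.04821539] 0.0006304066456597063
board z 0.12633530111037145
715 [ 0.694 -0.044  0.145] [0.76  0.022 0.173]
713 [ 0.685 -0.122  0.145] [ 0.749 -0.058  0.171]
715 [ 0.681 -0.194  0.145] [ 0.745 -0.13   0.171]
231 [0.643 0.149 0.145] [0.714 0.219 0.168]
782 [0.467 0.152 0.145] [0.531 0.21  0.214]
1176 [ 0.436 -0.37   0.145] [ 0.503 -0.303  0.223]
side [ 0.69700189 -0.08631902 -0.06338984] [0.04891851 0.04793695] 0.0021356324752654504
board z 0.12861180044784104
447 [ 0.437 -0.358  0.145] [ 0.501 -0.302  0.223]
762 [ 0.681 -0.185  0.145] [ 0.747 -0.056  0.172]
461 [ 0.695 -0.034  0.145] [0.756 0.022 0.174]
677 [0.643 0.148 0.145] [0.715 0.222 0.167]
1631 [0.467 0.157 0.145] [0.527 0.218 0.213]
```

View pics/top9.png

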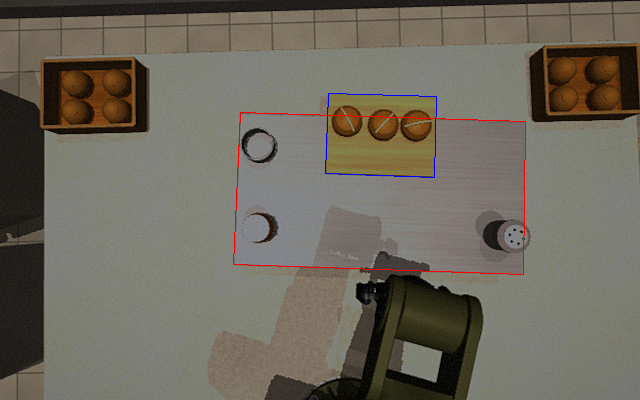

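View pics/side9.png

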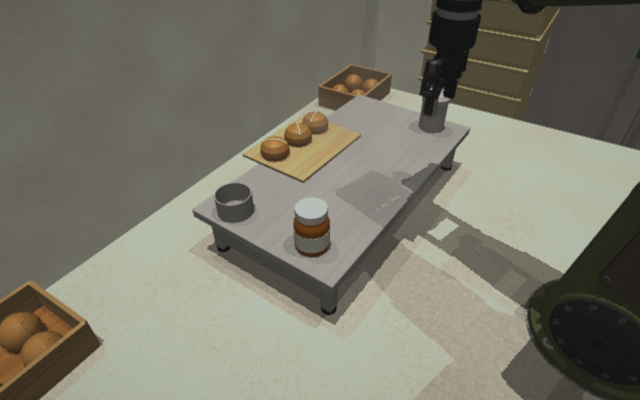

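The board is square to the shelf, with far corners at about (328,93) and (436,97). It overhangs about 48 mm at both corners, all three rolls are on it, and the three other items haven't moved. I'll hand in.

```bash
python3 -c "
from cell import arm
print(arm.hand_in())"
```

```text
the job is handed in; nothing more can be done
None
```

I pushed the board across the shelf with the open fingertips against its near edge, turning it about 10.5° as it went. Then I backed straight off, lifted clear and handed in at about 13.5 s; no verdict was given.

**Last checks:** The top camera puts the far corners 48.8 mm (left) and 48.2 mm (right) past the shelf's far edge, and the side camera gives 48.9 and 47.9 mm. The board lies flat and is square to the shelf within about 0.25°. All three rolls are upright on it. The dredger, jar and pastry ring are where they started, within about 1 mm in the top view. The arm is clear of everything.

**Disagreements:**
- The open fingertips were about 47 mm behind the TCP, not the 13 mm in the description. I set the finger height by lowering them until they just touched the shelf (about 6 N), then raising them 3 mm.
- The overhang read about 50 mm while the arm partly hid the board, and 48.5 mm once it was clear. I trust the clear view.
- The first side-camera fit of the shelf was off by up to 9 mm because other things hid its edges, so I took the shelf's position from the top camera.

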